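# Roll the hanging rod onto its line and run it through the keepers

## Robot

A 6-joint arm with a two-finger parallel gripper is mounted at the origin on the work surface. World frame = base frame: x ahead of the robot, y to its left, z up, the work surface at z = 0. Lengths are in m, angles in rad, forces in N, time in s.
With the tool pointing down it reaches from about 0.35 to 0.925 m from the base axis. Payload 6.4 kg.
Tool frame: the origin (TCP) lies between the finger pads; the fingertips stand 11 mm ahead of it and the grasp point (between the pads) lies 8 mm behind it (ctrl.nose_length is the distance from the TCP to the fingertips, in m); z points along the fingers, y is the line along which they close (so a half turn about z gives the same grasp; the last joint's range is limited). The gripper opens to 94 mm and grips with 3 to 60 N. Pads are 16 mm wide; open, the fingers measure 119 mm over their backs; the gripper's body (75 mm by 177 mm) begins 78 mm behind the grasp point.
Start: joints at [-1.506, 0.245, 1.558, -0, 1.339, -0.174], TCP at [0.154, -0.632, 0.216] pointing down, gripper open.
Joint ranges: [-3.13, 3.13], [-1.02, 2.26], [0.13, 2.54], [-0.95, 4.09], [0.21, 2.88], [-2.74, 2.74]. Speed limits (rad/s): [2.57, 2.57, 3.14, 3.14, 3.14, 3.14].

## Interface

Orientations are given as a unit quaternion [w, x, y, z].
In Python, from workcell import ctrl gives the robot as it stands. The module is installed in compiled form; this text tells all that it offers.
- The arm moves only by the tool play_rows, never from a script. Its argument "rows" is one flat list of numbers, 7 for each row, row after row: the closure, from -1 (fully open) to 1 (shut), then the shift along the tool's x, y, z normalised to -1 to 1, where 1 is 50 mm, then the turn, a rotation vector about the tool's x, y, z normalised to -1 to 1, where 1 is 6 degrees. In form: [fingers, dx, dy, dz, rx, ry, rz, fingers, dx, dy, dz, rx, ry, rz, ...]. A call has 1 to 12 rows; each row shifts and turns the commanded pose from where the row before left it, along the tool's axes as they then stand; what a row does not reach is not made up. A row lasts 1/12 s, in which the tool goes at most 41.7 mm and 7.16 degrees, less where a joint would pass 70% of its speed; a pose out of reach is approached as far as the arm can. A call with a number of a shift or a turn outside -1 to 1 is refused whole. A call with a gripper value outside its range is refused whole. The fingers move at their own pace and stop on an object; the grip force is fixed at half the most. Time passes only in rows, so rows that do not move let the fingers close. It gives the time, the measured TCP pose, the force, the opening and the grip force at its end, in the units of the state.
- ctrl.get_state(): the state, without advancing time (a new reading comes with each control period).
- ctrl.capture(name): name is "scene" or "top" or "wrist"; returns a dict with "pixels" (400x640x3 uint8, red, green, blue), "camera_matrix" (3x3 intrinsics, pixels), "R" (3x3) and "t" (3): a world point X has camera coordinates R X + t; the wrist camera has in their place "mount" (4x4, takes a point from camera to tool coordinates, whose origin is the TCP and whose axes are the flange's). Camera axes: x right, y down, z forward; pixel columns grow to the right and rows downward; lengths in m; the calibration is good to about 2 mm. A picture is of the moment at which its call begins: read the wrist's pose just before it. There is no depth.
- ctrl.close_job(): hands the job in; it is judged then, once.
The state is a dict: "clock": time; "joints": joint angles; "joint_vel": joint speeds; "effort": joint torques, N m; "ee_pos": TCP position; "tool_rot": TCP orientation; "wrist_force": force on the tool from outside, world axes, zero at the start; "ft_torque": the same for the moment, N m; "gripper_width": finger opening in m; "grasp_force": force on a finger pad.
Only numpy, scipy, OpenCV 4.12 (cv2) and the standard library are available. Lean on these libraries where they do the work, as an engineer would, in place of code of your own. Each camera call takes 0.05 s, during which the arm holds its last target. There are 200 camera calls.

## Task

A plank wall panel lies face down on the dining table and its short metal hanging rod lies loose on it: without gripping or lifting the rod, roll it over the boards and stop it squarely on the paper tape line, leave it lying there by itself for a moment, then push it endways through all three steel keepers until it sticks out equally at both ends. First set the little jar that stands in the way aside, upright, so that the rod never touches it; treat the rod gently and leave everything else where it is.

Things in the scene. Friction and masses are not known exactly. Their poses are not given: they have to be found in the camera images.
- panel: Flat panel of brown planks, 14 mm thick, fixed on the table. Its frame lies on the underside, below the middle keeper; z is up, so the top surface is at z = 14 mm. It spans x -210 to +140 mm, y -170 to +390 mm. Its -x side is nearest the robot; it is turned up to 0.2 rad from the world axes. The rod must finally lie along its y axis, centred at x = 0, y = 0.
- keepers (a point): Middle keeper's centre, on the panel's top; axes as the panel's. Three fixed steel keepers (upside-down U straps standing on the panel, in line along y) are at y = -65, 0, +65 mm of the panel, each 16 mm deep along y; opening 36 mm wide (x), 34 mm high, straps 5 mm thick, feet 3 mm thick out to x = +-41 mm. The rod enters from +y.
- mark (a point): The mark: middle of the white paper tape line, on the panel's top at panel x = 0, y = +235 mm; axes as the panel's. The tape is 30 mm wide (x), flush with the surface (no bump), and runs along y from y = +90 to +380 mm of the panel, in line with the keepers' openings.
- rod: Smooth aluminium rod, 26 mm in diameter, 220 mm long, about 90 g; origin at its centre, 13 mm above the panel when lying; x is its axis (y, z turn as it rolls). Starts on the -x side of the tape, up to 0.15 rad askew, centre at panel y = 205 to 225 mm. Pushed sideways it rolls and soon stops, but keeps its heading: to square it up push its two halves opposite ways.
- jar: Small round brown glass jar with black cap, 42 mm in diameter, 70 mm high, about 120 g, standing on the panel on or near the tape line, in the rod's way; origin at the centre of its underside, z up. The panel's near quarter around x = -130, y = 0 mm (panel frame) is empty.
- bottle: Bystander on the panel beyond the tape line: green bottle 64 mm in diameter, 190 mm high; origin under its centre. Bottle, mug and can change places.
- mug: Bystander on the panel beyond the tape line or keepers: blue mug 76 mm in diameter (handle sticks out about 35 mm more), 85 mm high; origin under its centre.
- can: Bystander on the panel beyond the tape line or keepers: metal can 68 mm in diameter, 100 mm high; origin under its centre.
- tape: Bystander: cardboard-coloured roll lying flat at the panel's near right corner, 90 mm outside diameter, 30 mm high; origin under its centre.
- driver: Bystander: black screwdriver 190 mm long lying on the panel on the near side of the keepers, roughly parallel to the rod line; x along the tool, handle at -x, 26 mm high.
- bowl: Bystander on the table at the left: bowl 140 mm in diameter, 60 mm high; origin under its centre.
- shaker: Bystander on the table at the right: white shaker 48 mm in diameter, 100 mm high; origin under its centre.
Mind the look-alikes: they are no part of the job. Leave any blue look-alike of the jar alone. Several things have the shape of the rod; the one meant has the colours described above.

How it is judged:
By the outcome, as a careful person would: the job done as asked, in the order asked, and still so for the second after the job is handed in, with the robot touching nothing.
It also fails if it takes over 72 s, if anything falls off the work surface, if the arm or the gripper's body presses on something with over 40 N, if the wrist force passes 120 N, or if a joint passes its speed limit or range.

## Working session

There is one attempt and no reset: what is moved stays moved. The work goes in short steps, Python scripts to look and compute and a tool call to move; the robot and the scene stay as the last step left them, time stands still between calls to the robot, and variables do not carry over. Pictures are saved under pics/ and viewed, at most 10 in all, crops included, and the job is handed in when it is done.

Besides the shell and the picture viewer there is one more tool, called after ">>>" as name(argument=value, ...) on one line, values as JSON. play_rows: Moves the arm, as the interface text tells. Its arguments: {"type":"object","properties":{"rows":{"type":"array"}},"required":["rows"]}

```bash
mkdir -p pics; python3 - <<'E'
from workcell import ctrl
import cv2,pickle
for n in ("scene","top"):
    c=ctrl.capture(n); cv2.imwrite(f"pics/{n}0.png",c["pixels"][:,:,::-1]); pickle.dump(c,open(f"{n}0.pkl","wb"))
    print(n,c["camera_matrix"].round(1).tolist(),c["R"].round(3).tolist(),c["t"].round(3).tolist())
w=ctrl.capture("wrist");print(w["mount"].round(4).tolist(),w["camera_matrix"].tolist())
s=ctrl.get_state();print(s["tool_rot"],s["ee_pos"],s["clock"],s["gripper_width"],ctrl.nose_length)
E
```

```text
scene [[483.5, 0.0, 312.6], [0.0, 483.5, 202.5], [0.0, 0.0, 1.0]] [[-0.854, 0.521, 0.007], [0.314, 0.526, -0.791], [-0.415, -0.673, -0.612]] [0.402, -0.123, 1.635]
top [[451.5, 0.0, 323.1], [0.0, 451.5, 202.3], [0.0, 0.0, 1.0]] [[0.007, -1.0, -0.002], [-0.998, -0.007, -0.061], [0.061, 0.002, -0.998]] [0.009, 0.496, 1.528]
[[0.001, -0.966, -0.2586, 0.074], [1.0, 0.001, -0.0, 0.0008], [0.0003, -0.2586, 0.966, -0.1682], [0.0, 0.0, 0.0, 1.0]] [[291.3509938869612, 0.0, 317.5846476045656], [0.0, 291.3509938869612, 197.2168913569145], [0.0, 0.0, 1.0]]
[-7.29477016e-04  9.92879693e-01  1.19119191e-01  3.51110367e-05] [ 0.15371955 -0.63110431  0.21561909] 0.15 0.09394586071787814 0.011
```

View pics/top0.png

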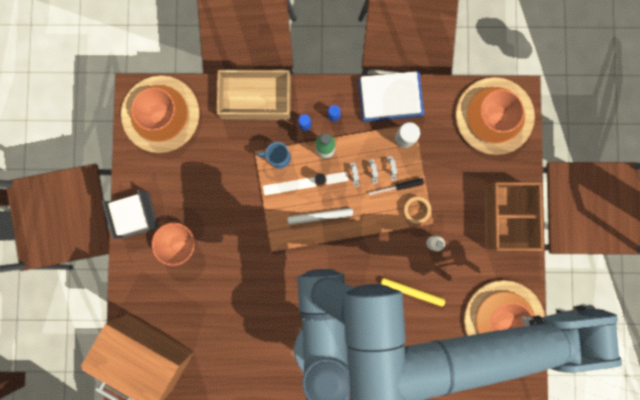

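View pics/scene0.png

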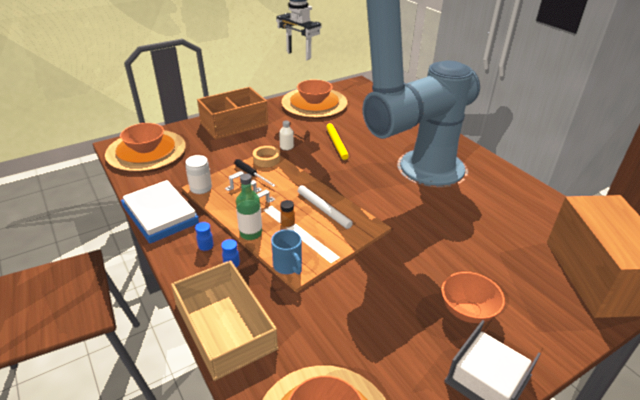

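The top view shows the tape line from (263,188) to (347,178) with the jar on it at (320,180). The rod runs from (288,217) to (353,212), and the keepers are at (353–391,170). The panel corners are about (257,155), (415,125), (433,220) and (272,250).

```bash
cat > h.py <<'E'
import numpy as np,cv2,pickle
from scipy.spatial.transform import Rotation as Ro
def ray(c,uv,z):
    uv=np.atleast_2d(np.array(uv,float)); K=c["camera_matrix"]
    d=np.c_[(uv[:,0]-K[0,2])/K[0,0],(uv[:,1]-K[1,2])/K[1,1],np.ones(len(uv))]@c["R"]
    o=-c["R"].T@c["t"]
    return o+d*((z-o[2])/d[:,2])[:,None]
def proj(c,P):
    q=np.atleast_2d(P)@c["R"].T+c["t"]; q=q@c["camera_matrix"].T; return q[:,:2]/q[:,2:]
def wrist(ctrl):
    s=ctrl.get_state(); c=ctrl.capture("wrist")
    q=s["tool_rot"]; Rt=Ro.from_quat([q[1],q[2],q[3],q[0]]).as_matrix()
    M=c["mount"]; Rc=Rt@M[:3,:3]; o=s["ee_pos"]+Rt@M[:3,3]
    c["R"]=Rc.T; c["t"]=-Rc.T@o; return c,s
E
python3 - <<'E'
from h import *
c=pickle.load(open("top0.pkl","rb")); im=c["pixels"]
hsv=cv2.cvtColor(im,cv2.COLOR_RGB2HSV)
m=((hsv[...,1]<70)&(hsv[...,2]>130)).astype(np.uint8); m[:120]=0;m[260:]=0;m[:,:255]=0;m[:,440:]=0
n,l,st,ce=cv2.connectedComponentsWithStats(m)
for i in range(1,n):
    if st[i,4]<15: continue
    p=np.argwhere(l==i)[:,::-1]; 
    for z in (.014,.027):
        w=ray(c,p,z)[:,:2]; r=cv2.minAreaRect(w.astype(np.float32)*1000)
        vx=cv2.fitLine(w.astype(np.float32),cv2.DIST_L2,0,.01,.01).ravel()
        print(st[i].tolist(),z,np.round(r[0],1),np.round(r[1],1),"ang",round(float(np.arctan2(vx[1],vx[0])),3), vx[2:].round(4))
print(ray(c,[[257,155],[415,125],[433,220],[272,250]],.014).round(3))
print("jar",ray(c,[320,180],.07).round(3))
cr=cv2.resize(im[115:260,245:445],None,fx=4,fy=4,interpolation=cv2.INTER_CUBIC)[:,:,::-1]; cv2.imwrite("pics/c1.png",cr)
E
```

```text
[398, 122, 23, 26, 409] 0.014 [ 734.5 -283.4] [85.3 74.4] ang -0.193 [ 0.7361 -0.2823]
[398, 122, 23, 26, 409] 0.027 [ 731.7 -280.9] [84.6 73.8] ang -0.193 [ 0.7333 -0.2799]
[320, 149, 15, 10, 71] 0.014 [662.   -2.5] [21.9 52.5] ang -1.176 [ 6.619e-01 -3.000e-04]
[320, 149, 15, 10, 71] 0.027 [659.8  -2.4] [21.7 52.1] ang -1.176 [ 6.597e-01 -2.000e-04]
[387, 157, 10, 23, 127] 0.014 [ 616.  -224.8] [79.1 23.6] ang 0.158 [ 0.6164 -0.2248]
[387, 157, 10, 23, 127] 0.027 [ 614.2 -222.8] [78.4 23.4] ang 0.158 [ 0.6146 -0.2228]
[369, 160, 9, 24, 124] 0.014 [ 603.7 -160.5] [80.5 22.3] ang 0.149 [ 0.6039 -0.1599]
[369, 160, 9, 24, 124] 0.027 [ 602. -159.] [79.9 22.1] ang 0.149 [ 0.6022 -0.1585]
[350, 163, 9, 24, 124] 0.014 [592.9 -95.6] [81.2 20.2] ang 0.176 [ 0.5933 -0.0949]
[350, 163, 9, 24, 124] 0.027 [591.3 -94.7] [80.5 20.1] ang 0.176 [ 0.5917 -0.094 ]
[325, 172, 23, 12, 204] 0.014 [581.3 -31.8] [31.7 75.7] ang -1.392 [ 0.581  -0.0317]
[325, 172, 23, 12, 204] 0.027 [579.7 -31.5] [31.5 75. ] ang -1.392 [ 0.5795 -0.0313]
[263, 178, 53, 17, 494] 0.014 [551.7 129.8] [ 33.4 178.5] ang -1.395 [0.5518 0.1301]
[263, 178, 53, 17, 494] 0.027 [550.4 128.8] [ 33.1 177. ] ang -1.395 [0.5505 0.1291]
[369, 186, 27, 9, 55] 0.014 [ 539.3 -188.8] [ 7.7 91.5] ang -1.33 [ 0.5394 -0.19  ]
[369, 186, 27, 9, 55] 0.027 [ 538.1 -187.1] [ 7.7 90.8] ang -1.33 [ 0.5382 -0.1883]
[288, 208, 65, 16, 518] 0.014 [449.4  22.9] [ 29.6 222. ] ang -1.436 [0.4505 0.0206]
[288, 208, 65, 16, 518] 0.027 [449.   22.8] [ 29.3 220.1] ang -1.436 [0.4501 0.0205]
[428, 236, 12, 15, 144] 0.014 [ 359.8 -363.7] [37.4 47.5] ang 0.176 [ 0.3607 -0.3665]
[428, 236, 12, 15, 144] 0.027 [ 360.1 -360.6] [37.1 47.1] ang 0.176 [ 0.3611 -0.3633]
[[ 0.657  0.241  0.014]
 [ 0.765 -0.303  0.014]
 [ 0.438 -0.363  0.014]
 [ 0.332  0.185  0.014]]
jar [[0.566 0.023 0.07 ]]
```

View pics/c1.png

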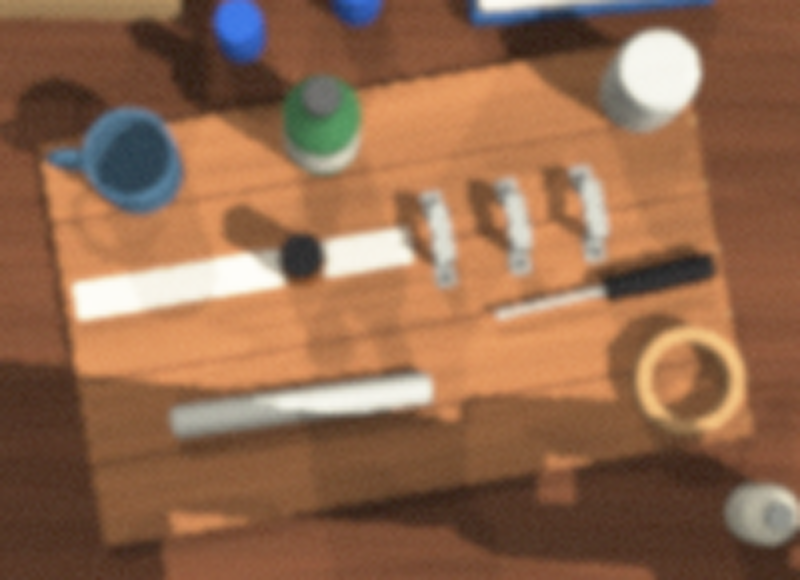

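>>> play_rows(rows=[-1, 0.55, -0.53, 0, 0, 0, 0, -1, 0.55, -0.53, 0, 0, 0, 0, -1, 0.55, -0.53, 0, 0, 0, 0, -1, 0.55, -0.53, 0, 0, 0, 0, -1, 0.55, -0.53, 0, 0, 0, 0, -1, 0.55, -0.53, 0, 0, 0, 0, -1, 0.55, -0.53, 0, 0, 0, 0, -1, 0.55, -0.53, 0, 0, 0, 0, -1, 0.55, -0.53, 0, 0, 0, 0, -1, 0.55, -0.53, 0, 0, 0, 0])

```text
clock: 0.98
ee_pos: [0.3588, -0.3072, 0.2163]
tool_rot: [-0.0, 0.993, 0.119, 0.0]
wrist_force: [0.0, 0.1, -0.7]
gripper_width: 0.0941
grasp_force: 0.0
```

>>> play_rows(rows=[-1, 0.55, -0.53, 0, 0, 0, 0, -1, 0.55, -0.53, 0, 0, 0, 0, -1, 0.55, -0.53, 0, 0, 0, 0, -1, 0.55, -0.53, 0, 0, 0, 0, -1, 0.55, -0.53, 0, 0, 0, 0, -1, 0.55, -0.53, 0, 0, 0, 0, -1, 0.55, -0.53, 0, 0, 0, 0, -1, 0.55, -0.53, 0, 0, 0, 0, -1, 0.55, -0.53, 0, 0, 0, 0, -1, 0.55, -0.53, 0, 0, 0, 0])

```text
clock: 1.82
ee_pos: [0.5633, 0.0155, 0.2162]
tool_rot: [-0.0, 0.993, 0.119, -0.0]
wrist_force: [0.0, 0.2, 0.1]
gripper_width: 0.0939
grasp_force: 0.0
```

>>> play_rows(rows=[-1, 0, 0, 0, 0, 0, -1, -1, 0, 0, 0, 0, 0, -1, -1, 0, 0, 0, 0, 0, -1, -1, 0, 0, 0, 0, 0, -1, -1, 0, 0, 0, 0, 0, -1, -1, 0, 0, 0, 0, 0, -1, -1, 0, 0, 0, 0, 0, -1, -1, 0, 0, 0, 0, 0, -1, -1, 0, 0, 0, 0, 0, -1, -1, 0, 0, 0, 0, 0, -1])

```text
clock: 2.65
ee_pos: [0.5625, 0.0135, 0.2161]
tool_rot: [-0.0, 0.799, 0.602, -0.0]
wrist_force: [0.1, -0.1, 0.7]
gripper_width: 0.0941
grasp_force: 0.0
```

>>> play_rows(rows=[-1, 0, 0, 0, 0, 0, -1, -1, 0, 0, 0, 0, 0, -1, -1, 0, 0, 0, 0, 0, -1, -1, 0, 0, 0, 0, 0, -1, -1, 0, 0, 0, 0, 0, -1, -1, 0, 0, 0, 0, 0, -1, -1, 0, 0, 0, 0, 0, -1, -1, 0, 0, 0, 0, 0, -1, -1, 0, 0, 0, 0, 0, -1, -1, 0, 0, 0, 0, 0, -1])

```text
clock: 3.48
ee_pos: [0.5625, 0.0135, 0.2161]
tool_rot: [-0.0, 0.391, 0.92, -0.0]
wrist_force: [0.9, -0.4, -0.6]
gripper_width: 0.0939
grasp_force: 0.0
```

>>> play_rows(rows=[-1, 0, 0, 0, 0, 0, -1, -1, 0, 0, 0, 0, 0, -1, -1, 0, 0, 0, 0, 0, -1, -1, 0, 0, 0, 0, 0, -1, -1, 0, 0, 0, 0, 0, -1, -1, 0, 0, 0, 0, 0, -1, -1, 0, 0, 0, 0, 0, -1, -1, 0, 0, 0, 0, 0, -1, -1, 0, 0, 0, 0, 0, -1, -1, 0, 0, 0, 0, 0, -0.4])

```text
clock: 4.32
ee_pos: [0.5625, 0.0135, 0.2161]
tool_rot: [-0.0, -0.09, 0.996, 0.0]
wrist_force: [0.2, 0.2, -1.0]
gripper_width: 0.094
grasp_force: 0.0
```

```bash
python3 - <<'E'
from h import *
from workcell import ctrl
c,s=wrist(ctrl); print(s["ee_pos"],s["tool_rot"],s["joints"].round(2) if hasattr(s["joints"],'round') else s["joints"],s["clock"])
pickle.dump(c,open("w1.pkl","wb")); cv2.imwrite("pics/w1.png",c["pixels"][:,:,::-1])
E
```

```text
[0.56253889 0.01353899 0.21609847] [-3.05876779e-04 -8.99671595e-02  9.95944682e-01  8.57983657e-05] [-0.18  0.04  1.78  0.    1.32 -1.93] 4.3167
```

View pics/w1.png

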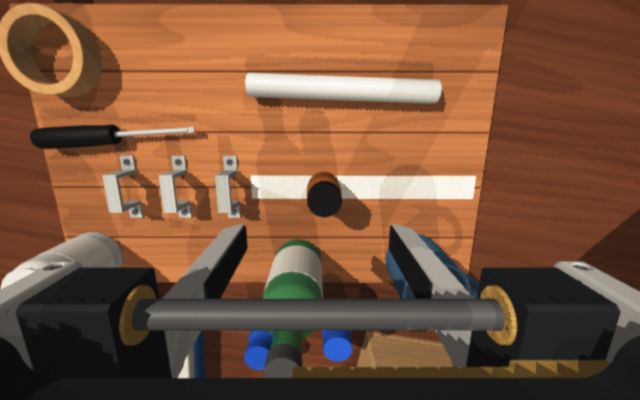

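The wrist view shows the tape at (252–475, 187) and the jar cap at (324,197). The rod runs from (247,85) to (441,93). The keeper feet are at (126,160)/(135,212), (179,162)/(190,211) and (230,161)/(234,211).

```bash
cat > m.py <<'E'
from h import *
def comps(c,roi,z,smax=60,vmin=140,amin=300):
    hsv=cv2.cvtColor(c["pixels"],cv2.COLOR_RGB2HSV); m=np.zeros(hsv.shape[:2],np.uint8)
    x0,x1,y0,y1=roi; m[y0:y1,x0:x1]=((hsv[...,1]<smax)&(hsv[...,2]>vmin))[y0:y1,x0:x1]
    n,l,st,_=cv2.connectedComponentsWithStats(m); out=[]
    for i in range(1,n):
        if st[i,4]<amin: continue
        w=ray(c,np.argwhere(l==i)[:,::-1],z)[:,:2]*1000
        r=cv2.minAreaRect(w.astype(np.float32)); v=cv2.fitLine(w.astype(np.float32),2,0,.01,.01).ravel()
        a=np.arctan2(-v[0]*np.sign(v[1]),abs(v[1]))
        out.append((st[i].tolist(),np.round(r[0],1),np.round(r[1],1),"yaw",round(float(a),4),"mean",w.mean(0).round(1)))
    return out
E
python3 - <<'E'
from m import *
c=pickle.load(open("w1.pkl","rb"))
print("tape");[print(o) for o in comps(c,(240,490,165,210),.014)]
print("rod");[print(o) for o in comps(c,(230,460,60,115),.027)]
print("feet far/near",ray(c,[[126,160],[179,162],[230,161],[135,212],[190,211],[234,211]],.017).round(4).tolist())
hsv=cv2.cvtColor(c["pixels"],cv2.COLOR_RGB2HSV)
m=np.zeros(hsv.shape[:2],np.uint8); m[150:225,300:350]=(hsv[...,2]<60)[150:225,300:350]
mm=cv2.moments(m,True);u=(mm["m10"]/mm["m00"],mm["m01"]/mm["m00"]);print("cap",mm["m00"],u,ray(c,u,.08))
E
```

```text
tape
([251, 176, 60, 22, 1221], array([579.8, -32.9]), array([28.1, 76.6]), 'yaw', 0.1951, 'mean', array([579.7, -34.6]))
([337, 176, 139, 23, 3032], array([551.3, 127. ]), array([ 29.4, 178.5]), 'yaw', 0.1725, 'mean', array([550.3, 129.6]))
rod
([245, 73, 196, 29, 4215], array([447.4,  21.7]), array([ 23.8, 225.8]), 'yaw', 0.1436, 'mean', array([447.2,  22. ]))
feet far/near [[0.5802, -0.2296, 0.017], [0.5707, -0.1637, 0.017], [0.5578, -0.1005, 0.017], [0.6479, -0.217, 0.017], [0.6334, -0.1456, 0.017], [0.6229, -0.0884, 0.017]]
cap 954.0 (324.3930817610063, 198.70020964360586) [[0.56823125 0.02136312 0.08      ]]
```

>>> play_rows(rows=[-1, -0.13, 0.14, 0, 0, 0, 0.03, -1, 0, 0, 0.6, 0, 0, 0, -1, 0, 0, 0.6, 0, 0, 0, -1, 0, 0, 0.6, 0, 0, 0, -1, 0, 0, 0.6, 0, 0, 0, -1, 0, 0, 0.6, 0, 0, 0, -1, 0, 0, 0.4, 0, 0, 0, -1, 0, 0, 0, 0, 0, 0])

```text
clock: 5.03
ee_pos: [0.5643, 0.0226, 0.0414]
tool_rot: [-0.005, -0.086, 0.996, 0.001]
wrist_force: [-0.4, -0.2, -0.0]
gripper_width: 0.0941
grasp_force: 0.0
```

>>> play_rows(rows=[1, 0, 0, 0, 0, 0, 0, 1, 0, 0, 0, 0, 0, 0, 1, 0, 0, 0, 0, 0, 0, 1, 0, 0, 0, 0, 0, 0, 1, 0, 0, 0, 0, 0, 0, 1, 0, 0, 0, 0, 0, 0, 1, 0, 0, 0, 0, 0, 0, 1, 0, 0, 0, 0, 0, 0, 1, 0, 0, 0, 0, 0, 0, 1, 0, 0, 0, 0, 0, 0])

```text
clock: 5.87
ee_pos: [0.568, 0.0215, 0.0466]
tool_rot: [0.0, -0.086, 0.996, 0.0]
wrist_force: [-1.2, 0.2, 1.0]
gripper_width: 0.0415
grasp_force: 30.0
```

>>> play_rows(rows=[1, 0, 0, -0.6, 0, 0, 0, 1, 0, 0, -0.6, 0, 0, 0, 1, 0, 0, -0.6, 0, 0, 0, 1, 0.42, -0.58, 0, 0, 0, 0, 1, 0.42, -0.58, 0, 0, 0, 0, 1, 0.42, -0.58, 0, 0, 0, 0, 1, 0.42, -0.58, 0, 0, 0, 0, 1, 0.42, -0.58, 0, 0, 0, 0, 1, 0.42, -0.58, 0, 0, 0, 0, 1, 0, 0, 0, 0, 0, 0, 1, 0, 0, 0, 0, 0, 0])

```text
clock: 6.78
ee_pos: [0.473, -0.1728, 0.1362]
tool_rot: [-0.0, -0.085, 0.996, 0.0]
wrist_force: [0.3, 0.1, -0.7]
gripper_width: 0.041
grasp_force: 30.0
```

>>> play_rows(rows=[1, 0, 0, 0.4, 0, 0, 0, 1, 0, 0, 0.4, 0, 0, 0, 1, 0, 0, 0.4, 0, 0, 0, 1, 0, 0, 0.3, 0, 0, 0, 1, 0, 0, 0.2, 0, 0, 0, 1, 0, 0, 0.06, 0, 0, 0, 1, 0, 0, 0, 0, 0, 0, 1, 0, 0, 0, 0, 0, 0, 1, 0, 0, 0, 0, 0, 0])

```text
clock: 7.53
ee_pos: [0.4747, -0.1718, 0.0495]
tool_rot: [0.001, -0.087, 0.996, -0.001]
wrist_force: [0.3, -0.4, -0.5]
gripper_width: 0.0411
grasp_force: 30.0
```

>>> play_rows(rows=[1, 0, 0, 0.04, 0, 0, 0, 1, 0, 0, 0, 0, 0, 0, 1, 0, 0, 0, 0, 0, 0])

```text
clock: 7.78
ee_pos: [0.4739, -0.1717, 0.0467]
tool_rot: [0.0, -0.086, 0.996, -0.0]
wrist_force: [-0.1, 1.4, -1.6]
gripper_width: 0.0412
grasp_force: 30.0
```

>>> play_rows(rows=[-0.4, 0, 0, 0, 0, 0, 0, -0.4, 0, 0, 0, 0, 0, 0, -0.4, 0, 0, 0, 0, 0, 0, -0.4, 0, 0, 0, 0, 0, 0, -0.4, 0, 0, 0, 0, 0, 0])

```text
clock: 8.2
ee_pos: [0.4738, -0.1716, 0.0466]
tool_rot: [0.0, -0.086, 0.996, -0.0]
wrist_force: [-0.3, -0.5, -0.0]
gripper_width: 0.0655
grasp_force: 0.0
```

>>> play_rows(rows=[-0.4, 0, 0, -0.4, 0, 0, 0, -0.4, 0, 0, -0.6, 0, 0, 0, -0.4, 0, 0, -0.8, 0, 0, 0, -1, 0, 0, -0.8, 0, 0, 0, -1, 0, 0, -0.6, 0, 0, 0, -1, 0, 0, 0, 0, 0, 0, -1, 0, 0, 0, 0, 0, 0])

```text
clock: 8.78
ee_pos: [0.4748, -0.1722, 0.2086]
tool_rot: [0.002, -0.086, 0.996, -0.001]
wrist_force: [0.3, -0.4, -0.0]
gripper_width: 0.0892
grasp_force: 0.0
```

```bash
python3 - <<'E'
from h import *
from workcell import ctrl
c,s=wrist(ctrl); print(s["ee_pos"],s["tool_rot"])
cv2.imwrite("pics/w2.png",c["pixels"][:,:,::-1]);pickle.dump(c,open("w2.pkl","wb"))
E
```

```text
[ 0.47480979 -0.17220454  0.20860052] [ 0.00184874 -0.08630998  0.99626562 -0.00141135]
```

View pics/w2.png

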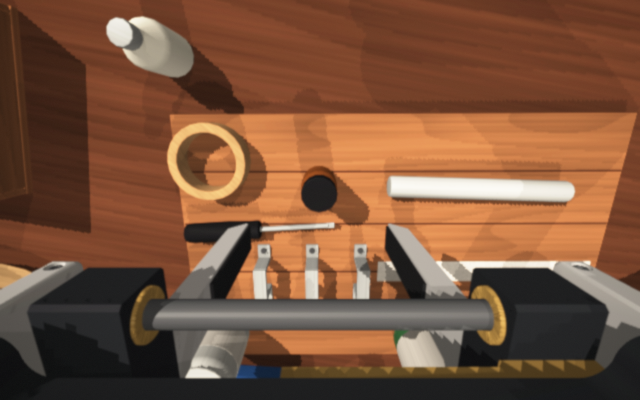

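The jar stands upright at (318,192), and the rod and the bystanders have not moved. Next I put both open fingers behind the rod.

>>> play_rows(rows=[-1, 0.125, 0.65, 0, 0, 0, -0.03, -1, 0.125, 0.65, 0, 0, 0, 0, -1, 0.125, 0.65, 0, 0, 0, 0, -1, 0.125, 0.65, 0, 0, 0, 0, -1, 0.125, 0.65, 0, 0, 0, 0, -1, 0.125, 0.65, 0, 0, 0, 0, -1, 0, 0, 0, 0, 0, 0, -1, 0, 0, 0, 0, 0, 0])

```text
clock: 9.5
ee_pos: [0.4014, 0.0151, 0.2044]
tool_rot: [-0.002, -0.089, 0.996, 0.0]
wrist_force: [1.0, 0.0, -0.2]
gripper_width: 0.094
grasp_force: 0.0
```

>>> play_rows(rows=[-1, 0, 0, 0.7, 0, 0, 0, -1, 0, 0, 0.7, 0, 0, 0, -1, 0, 0, 0.7, 0, 0, 0, -1, 0, 0, 0.7, 0, 0, 0, -1, 0, 0, 0.5, 0, 0, 0, -1, 0, 0, 0.25, 0, 0, 0, -1, 0, 0, 0, 0, 0, 0, -1, 0, 0, 0, 0, 0, 0, -1, 0, 0, 0, 0, 0, 0])

```text
clock: 10.25
ee_pos: [0.4023, 0.0132, 0.028]
tool_rot: [-0.001, -0.087, 0.996, 0.0]
wrist_force: [-0.6, 0.5, -1.1]
gripper_width: 0.094
grasp_force: 0.0
```

>>> play_rows(rows=[-1, -0.2, 0, 0, 0, 0, 0, -1, -0.15, 0, 0, 0, 0, 0, -1, -0.06, 0, 0, 0, 0, 0, -1, -0.06, 0, 0, 0, 0, 0, -1, -0.08, 0, 0, 0, 0, 0, -1, -0.1, 0, 0, 0, 0, 0, -1, -0.12, 0, 0, 0, 0, 0, -1, -0.12, 0, 0, 0, 0, 0, -1, -0.12, 0, 0, 0, 0, 0, -1, -0.12, 0, 0, 0, 0, 0, -1, -0.12, 0, 0, 0, 0, 0, -1, -0.12, 0, 0, 0, 0, 0])

```text
clock: 11.25
ee_pos: [0.4709, 0.026, 0.029]
tool_rot: [0.0, -0.088, 0.996, -0.0]
wrist_force: [1.3, -0.2, -0.6]
gripper_width: 0.0936
grasp_force: 0.0
```

>>> play_rows(rows=[-1, -0.12, 0, 0, 0, 0, 0, -1, -0.12, 0, 0, 0, 0, 0, -1, -0.12, 0, 0, 0, 0, 0, -1, -0.12, 0, 0, 0, 0, 0, -1, -0.12, 0, 0, 0, 0, 0, -1, -0.12, 0, 0, 0, 0, 0, -1, -0.1, 0, 0, 0, 0, 0, -1, -0.08, 0, 0, 0, 0, 0, -1, -0.06, 0, 0, 0, 0, 0, -1, -0.04, 0, 0, 0, 0, 0, -1, -0.02, 0, 0, 0, 0, 0, -1, 0, 0, 0, 0, 0, 0])

```text
clock: 12.25
ee_pos: [0.5206, 0.0348, 0.029]
tool_rot: [0.0, -0.088, 0.996, -0.0]
wrist_force: [-0.4, 0.1, 0.3]
gripper_width: 0.0942
grasp_force: 0.0
```

```bash
python3 - <<'E'
from m import *
from workcell import ctrl
c,s=wrist(ctrl); print(s["ee_pos"],s["tool_rot"])
cv2.imwrite("pics/w3.png",c["pixels"][:,:,::-1]);pickle.dump(c,open("w3.pkl","wb"))
E
```

```text
[0.52055701 0.03483735 0.02897134] [ 3.98362209e-05 -8.78914972e-02  9.96130053e-01 -1.14008533e-05]
```

View pics/w3.png

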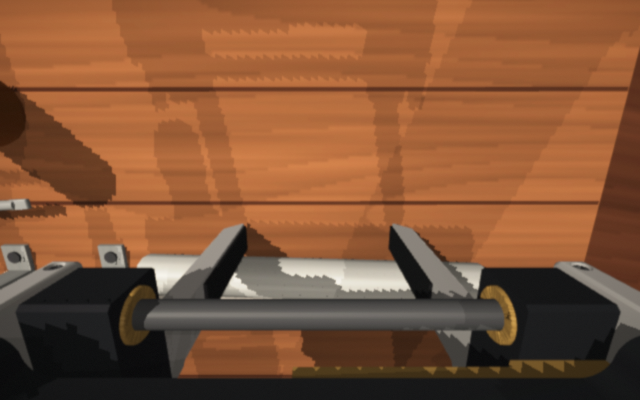

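The rod lies just ahead of the fingers and looks square. Its rear silhouette is at row ~257.

```bash
python3 - <<'E'
from m import *
c=pickle.load(open("w3.pkl","rb")); im=c["pixels"]
O=np.array([.602,-.159]);a=.1765;P=np.array([[np.cos(a),np.sin(a)],[-np.sin(a),np.cos(a)]])
o=-c["R"].T@c["t"]; co=P@(o[:2]-O)
for u in (150,260,300,340,380,470):
    col=cv2.cvtColor(im,cv2.COLOR_RGB2HSV)[235:300,u,1].astype(int)
    v=235+np.argmin(np.diff(col))+.5
    w=ray(c,[u,v],.027)[0]; x=(P@(w[:2]-O))
    # tangent in panel xz plane: axis offset = r/sin(elev)
    el=np.arctan2(o[2]-.027,abs(co[0]-x[0])); print(u,v,x.round(4),"axis x",round(x[0]+.013/np.sin(el),4))
E
```

```text
150 298.5 [-0.0067  0.0926] axis x 0.009
260 256.5 [-0.0374  0.1675] axis x -0.0229
300 257.5 [-0.0367  0.1931] axis x -0.0221
340 258.5 [-0.036   0.2187] axis x -0.0214
380 259.5 [-0.0353  0.2444] axis x -0.0207
470 262.5 [-0.0332  0.3024] axis x -0.0185
```

>>> play_rows(rows=[-1, 0.15, 0, 0, 0, 0, 0, -1, 0.25, 0, 0, 0, 0, 0, -1, 0, 0, -0.6, 0, 0, 0, -1, 0, 0, -0.7, 0, 0, 0, -1, -0.2, 0, -0.8, 0, 0, 0, -1, -0.3, 0, -0.8, 0, 0, 0, -1, -0.3, 0, -0.5, 0, 0, 0, -1, 0, 0, 0, 0, 0, 0, -1, 0, 0, 0, 0, 0, 0, -1, 0, 0, 0, 0, 0, 0])

```text
clock: 13.13
ee_pos: [0.5382, 0.0383, 0.1963]
tool_rot: [-0.001, -0.088, 0.996, 0.0]
wrist_force: [-0.7, -1.3, -0.4]
gripper_width: 0.0936
grasp_force: 0.0
```

```bash
cat > rod.py <<'E'
from m import *
from workcell import ctrl
O=np.array([.602,-.159]);a=.1765;P=np.array([[np.cos(a),np.sin(a)],[-np.sin(a),np.cos(a)]])
def rod(n,r=(120,520,100,260)):
    c,s=wrist(ctrl); pickle.dump(c,open(n+".pkl","wb")); cv2.imwrite(f"pics/{n}.png",c["pixels"][:,:,::-1])
    print("tcp panel",(P@(np.array(s["ee_pos"][:2])-O)).round(4),"z",s["ee_pos"][2].round(4),"yaw",2*np.arctan2(s["tool_rot"][2],s["tool_rot"][1])-np.pi)
    # colour-saturation masks for rod+tape: ends and edges of rod against wood
    for o in comps(c,r,.027): print(o, "panel",(P@(np.array(o[1])/1000-O)).round(4))
    return c
E
python3 -c "
from rod import *
rod('w4')"
```

```text
tcp panel [-0.0281  0.2055] z 0.1963 yaw 0.17593522844073695
([220, 178, 239, 40, 7435], array([548.2,  66. ]), array([ 48.4, 284.6]), 'yaw', 0.1369, 'mean', array([552. ,  57.8])) panel [-0.0135  0.231 ]
([126, 193, 20, 42, 547], array([ 611.7, -174.7]), array([52.4, 16.7]), 'yaw', -1.4085, 'mean', array([ 612.6, -174.3])) panel [ 0.0068 -0.0172]
([185, 196, 30, 42, 563], array([601.8, -97.4]), array([52.7, 31.1]), 'yaw', -1.2478, 'mean', array([ 602.6, -103.5])) panel [0.0106 0.0607]
([197, 224, 45, 36, 577], array([632. , -68.8]), array([18.1, 74.6]), 'yaw', 0.9733, 'mean', array([632.9, -70.4])) panel [0.0454 0.0835]
([393, 224, 46, 36, 635], array([590. , 169.2]), array([75.6, 20.1]), 'yaw', -0.6083, 'mean', array([589.8, 170.9])) panel [0.0458 0.3252]
```

View pics/w4.png

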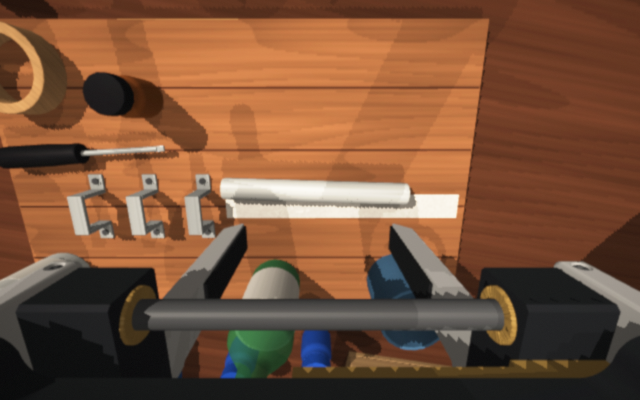

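The rod runs from (221,188) to (410,194) along the near side of the tape, and is still askew. I compute its axis from the rear silhouette edge.

```bash
cat > axis.py <<'E'
from rod import *
def axis(c,u0,u1,v0,v1):
    S=cv2.cvtColor(c["pixels"],cv2.COLOR_RGB2HSV)[v0:v1,:,1].astype(int)
    us=np.arange(u0,u1,5); pts=[]
    o=-c["R"].T@c["t"]; co=P@(o[:2]-O)
    for u in us:
        v=v0+np.argmax(S[:,u]<70)-.5
        x=P@(ray(c,[u,v],.027)[0][:2]-O); el=np.arctan2(o[2]-.027,abs(co[0]-x[0])) if co[0]<x[0] else np.pi-np.arctan2(o[2]-.027,abs(co[0]-x[0]))
        pts.append([x[0]+.013/np.sin(el),x[1]])
    p=np.array(pts); k=np.polyfit(p[:,1],p[:,0],1); r=p[:,0]-np.polyval(k,p[:,1]); ok=abs(r)<.0015; k=np.polyfit(p[ok,1],p[ok,0],1)
    print("axis slope dx/dy",k[0].round(4),"x at y=205:",np.polyval(k,.205).round(4),"resid",np.std(r).round(5),ok.mean())
E
python3 -c "
from axis import *
c=pickle.load(open('w4.pkl','rb'))
axis(c,235,400,165,215)
for u in ([221,188],[410,195]): print(P@(ray(c,u,.027)[0][:2]-O))
print('tape seam', [P@(ray(c,u,.014)[0][:2]-O) for u in ([458,194],[458,218])])"
```

```text
axis slope dx/dy 0.0295 x at y=205: -0.0215 resid 0.00036 1.0
[-0.02558365  0.09005826]
[-0.01702009  0.31554839]
tape seam [array([-0.01497184,  0.37938683]), array([0.01647408, 0.3832847 ])]
```

>>> play_rows(rows=[-1, -0.13, -0.02, 0, 0, 0, 0.5, -1, 0, 0, 0, 0, 0, 1, -1, 0, 0, 0, 0, 0, 1, -1, 0, 0, 0, 0, 0, 1, -1, 0, 0, 0, 0, 0, 1, -1, 0, 0, 0, 0, 0, 1, -1, 0, 0, 0, 0, 0, 1, -1, 0, 0, 0, 0, 0, 1, -1, 0, 0, 0, 0, 0, 0, -1, 0, 0, 0, 0, 0, 0])

```text
clock: 14.02
ee_pos: [0.545, 0.0384, 0.1961]
tool_rot: [-0.002, 0.299, 0.954, -0.0]
wrist_force: [0.7, -0.8, -0.1]
gripper_width: 0.0936
grasp_force: 0.0
```

```bash
python3 -c "
from rod import *
s=ctrl.get_state();print((P@(np.array(s['ee_pos'][:2])-O)).round(4),s['ee_pos'][2],2*np.arctan2(s['tool_rot'][2],s['tool_rot'][1])-np.pi-a,s['joints'])"
```

```text
[-0.0215  0.2044] 0.1961029500414278 -0.7834564818389854 [-1.37168527e-01  2.44094781e-02  1.84010224e+00 -3.18402199e-05
  1.28047837e+00 -1.10099921e+00]
```

Exactly as planned. I lower the fingers astride the rod, shift forward, and then twist.

>>> play_rows(rows=[-1, 0, 0, 0.7, 0, 0, 0, -1, 0, 0, 0.7, 0, 0, 0, -1, 0, 0, 0.7, 0, 0, 0, -1, 0, 0, 0.6, 0, 0, 0, -1, 0, 0, 0.4, 0, 0, 0, -1, 0, 0, 0.24, 0, 0, 0, -1, 0, 0, 0, 0, 0, 0, -1, 0, 0, 0, 0, 0, 0])

```text
clock: 14.68
ee_pos: [0.5462, 0.0384, 0.0309]
tool_rot: [-0.0, 0.3, 0.954, -0.0]
wrist_force: [0.1, 0.2, 0.7]
gripper_width: 0.094
grasp_force: 0.0
```

>>> play_rows(rows=[-1, -0.06, 0.06, 0, 0, 0, 0, -1, -0.06, 0.06, 0, 0, 0, 0, -1, -0.06, 0.06, 0, 0, 0, 0, -1, -0.06, 0.06, 0, 0, 0, 0, -1, -0.04, 0.04, 0, 0, 0, 0, -1, -0.02, 0.02, 0, 0, 0, 0, -1, 0, 0, 0, 0, 0, -0.3, -1, 0, 0, 0, 0, 0, -0.3, -1, 0, 0, 0, 0, 0, -0.3, -1, 0, 0, 0, 0, 0, -0.3, -1, 0, 0, 0, 0, 0, -0.3, -1, 0, 0, 0, 0, 0, -0.3])

```text
clock: 15.68
ee_pos: [0.5672, 0.0422, 0.031]
tool_rot: [-0.0, 0.208, 0.978, -0.0]
wrist_force: [-0.1, 0.4, 0.2]
gripper_width: 0.0942
grasp_force: 0.0
```

>>> play_rows(rows=[-1, 0, 0, 0, 0, 0, -0.2, -1, 0, 0, 0, 0, 0, -0.2, -1, 0, 0, 0, 0, 0, -0.15, -1, 0, 0, 0, 0, 0, -0.15, -1, 0, 0, 0, 0, 0, -0.15, -1, 0, 0, 0, 0, 0, -0.15, -1, 0, 0, 0, 0, 0, -0.15, -1, 0, 0, 0, 0, 0, -0.1, -1, 0, 0, 0, 0, 0, 0, -1, 0, 0, 0, 0, 0, 0])

```text
clock: 16.52
ee_pos: [0.5673, 0.0421, 0.031]
tool_rot: [0.0, 0.144, 0.99, 0.0]
wrist_force: [-0.3, 0.4, -0.4]
gripper_width: 0.0942
grasp_force: 0.0
```

```bash
python3 -c "
from rod import *
c=rod('w5',(0,1,0,1))"
```

```text
tcp panel [0.0011 0.2041] z 0.031 yaw -0.2899898135113359
```

View pics/w5.png

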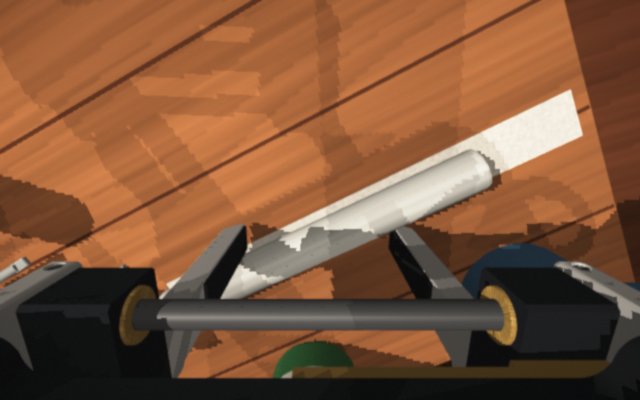

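The rod is caged between the fingers over the tape, from about (240,290) to (490,170). I release by turning back, raise and measure.

>>> play_rows(rows=[-1, 0, 0, 0, 0, 0, 0.2, -1, 0, 0, 0, 0, 0, 0.5, -1, 0, 0, 0, 0, 0, 0.8, -1, 0, 0, -0.4, 0, 0, 0, -1, 0, 0, -0.7, 0, 0, 0, -1, 0, 0, -0.8, 0, 0, 0, -1, 0, 0, -0.8, 0, 0, -1, -1, 0, 0, -0.6, 0, 0, -1, -1, 0, 0, 0, 0, 0, -1, -1, 0, 0, 0, 0, 0, -1, -1, 0, 0, 0, 0, 0, -1, -1, 0, 0, 0, 0, 0, -0.95])

```text
clock: 17.57
ee_pos: [0.5672, 0.0421, 0.1963]
tool_rot: [0.0, -0.09, 0.996, -0.0]
wrist_force: [-0.0, 0.5, -0.5]
gripper_width: 0.0939
grasp_force: 0.0
```

>>> play_rows(rows=[-1, 0, 0, 0, 0, 0, 0, -1, 0, 0, 0, 0, 0, 0])

```text
clock: 17.73
ee_pos: [0.5671, 0.0422, 0.1959]
tool_rot: [-0.0, -0.086, 0.996, 0.0]
wrist_force: [-0.1, -0.0, -0.5]
gripper_width: 0.0939
grasp_force: 0.0
```

```bash
python3 -c "
from axis import *
c=rod('w6',(0,1,0,1))
# predicted rod position in image
for y in (.09,.315): 
  w=np.r_[O+P.T@np.array([0,y]),.027]; print(proj(c,w).round(1))
cv2.imwrite('pics/w6c.png',cv2.resize(c['pixels'][150:250,180:480,::-1],None,fx=2.6,fy=2.6))"
```

```text
tcp panel [0.001  0.2041] z 0.1959 yaw 0.17287650865525706
[[221.8 185.1]]
[[411.8 184.6]]
```

View pics/w6c.png

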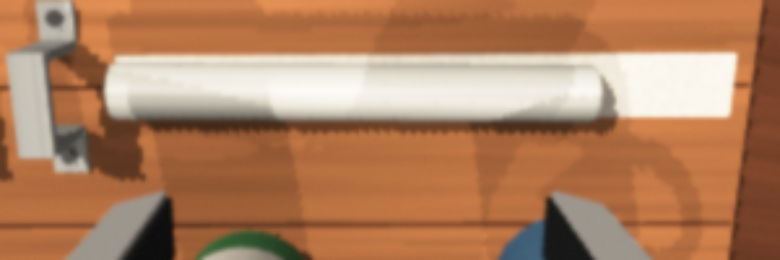

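The rod lies on the tape from full-image pixel (220,185) to (412,185), close to the predicted squared position. I fit its front edge.

```bash
python3 -c "
from axis import *
c=pickle.load(open('w6.pkl','rb'))
V=c['pixels'].astype(int); S=V[:,:,2] # blue: rod bright, wood dark
o=-c['R'].T@c['t']; co=P@(o[:2]-O); p=[]
for u in range(232,400,4):
    col=cv2.GaussianBlur(V[185:210,u:u+1,2].astype(np.float32),(1,3),0)[:,0]; v=185+np.argmin(np.diff(col))+.5
    x=P@(ray(c,[u,v],.027)[0][:2]-O); el=np.arctan2(o[2]-.027,x[0]-co[0]); p.append([x[1],x[0]-.013/np.sin(el)])
p=np.array(p);k=np.polyfit(p[:,0],p[:,1],1);r=p[:,1]-np.polyval(k,p[:,0]);ok=abs(r)<.0015;k=np.polyfit(p[ok,0],p[ok,1],1)
print('slope',k[0],'x@.205',np.polyval(k,.205),ok.mean(),np.std(r))
for u in ([220.4,185],[412,185]): print(P@(ray(c,u,.027)[0][:2]-O))
"
```

```text
slope 0.00474322210944591 x@.205 -0.00045550249796276617 1.0 0.0003392046129771234
[-8.82268050e-05  8.83278978e-02]
[0.00053024 0.31529825]
```

>>> play_rows(rows=[1, 0, 0.5, 0, 0, 0, -0.03, 1, 0.02, 0.6, 0, 0, 0, 0, 1, 0, 0.6, 0, 0, 0, 0, 1, 0, 0.6, 0, 0, 0, 0, 1, 0, 0.46, 0, 0, 0, 0, 1, 0, 0, 0, 0, 0, 0, 1, 0, 0, 0, 0, 0, 0, 1, 0, 0, 0, 0, 0, 0, 1, 0, 0, 0, 0, 0, 0, 1, 0, 0, 0, 0, 0, 0])

```text
clock: 18.62
ee_pos: [0.5421, 0.1767, 0.1959]
tool_rot: [-0.0, -0.088, 0.996, -0.0]
wrist_force: [0.4, -0.8, -0.3]
gripper_width: 0.0306
grasp_force: 0.0
```

```bash
python3 -c "
from rod import *
c=pickle.load(open('top0.pkl','rb'))
f=lambda u,z:(P@(ray(c,u,z)[0][:2]-O)).round(4)
print('bottle',f([325.5,139],.204),'mug',f([277.5,154],.099),'can',f([408,132],.114))
s=ctrl.get_state();print((P@(np.array(s['ee_pos'][:2])-O)).round(4),s['ee_pos'][2],2*np.arctan2(s['tool_rot'][2],s['tool_rot'][1])-np.pi-a,s['gripper_width'])"
```

```text
bottle [0.1017 0.1498] mug [0.1004 0.3081] can [ 0.0972 -0.1199]
[-1.00e-04  3.41e-01] 0.19594458243104382 0.0005432252228806389 0.030577571785806112
```

>>> play_rows(rows=[1, 0, 0, 0, 0, 0, 0, 1, 0, 0, 0, 0, 0, 0, 1, 0, 0, 0, 0, 0, 0, 1, 0, 0, 0, 0, 0, 0, 1, 0, 0, 0.7, 0, 0, 0, 1, 0, 0, 0.7, 0, 0, 0, 1, 0, 0, 0.7, 0, 0, 0, 1, 0, 0, 0.6, 0, 0, 0, 1, 0, 0, 0.4, 0, 0, 0, 1, 0, 0, 0.22, 0, 0, 0, 1, 0, 0, 0, 0, 0, 0, 1, 0, 0, 0, 0, 0, 0])

```text
clock: 19.62
ee_pos: [0.5422, 0.1778, 0.0304]
tool_rot: [0.0, -0.089, 0.996, -0.0]
wrist_force: [0.3, 0.6, 0.5]
gripper_width: 0.0003
grasp_force: 0.0
```

```bash
python3 -c "
from rod import *
c=rod('w7',(0,1,0,1)); s=ctrl.get_state(); print(s['gripper_width'])"
```

```text
tcp panel [2.000e-04 3.421e-01] z 0.0304 yaw 0.1791243826669784
0.000346232924279427
```

View pics/w7.png

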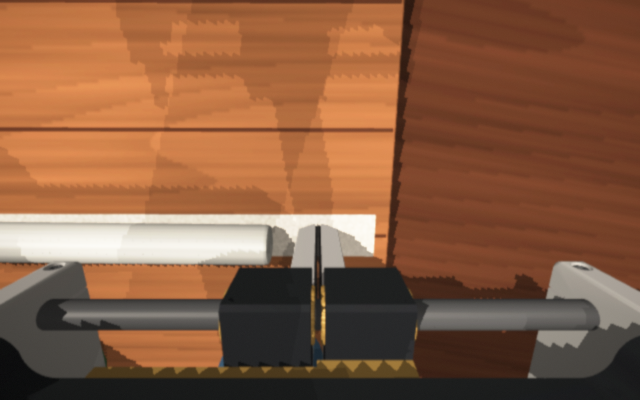

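Closed fingers stand behind the rod's end face, which is at (270,243). Now I push endways.

>>> play_rows(rows=[1, 0, -0.2, 0, 0, 0, 0, 1, 0, -0.06, 0, 0, 0, 0, 1, 0, -0.06, 0, 0, 0, 0, 1, 0, -0.06, 0, 0, 0, 0, 1, 0, -0.08, 0, 0, 0, 0, 1, 0, -0.1, 0, 0, 0, 0, 1, 0, -0.1, 0, 0, 0, 0, 1, 0, -0.1, 0, 0, 0, 0, 1, 0, -0.1, 0, 0, 0, 0, 1, 0, -0.1, 0, 0, 0, 0, 1, 0, -0.1, 0, 0, 0, 0, 1, 0, -0.04, 0, 0, 0, 0])

```text
clock: 20.67
ee_pos: [0.5517, 0.1229, 0.0299]
tool_rot: [-0.0, -0.089, 0.996, -0.0]
wrist_force: [-0.4, 0.8, 0.4]
gripper_width: 0.0008
grasp_force: 0.2
```

```bash
cat > edge.py <<'E'
from axis import *
def meas(n):
    c=rod(n,(0,1,0,1)); V=c['pixels'].astype(int); o=-c['R'].T@c['t']; co=P@(o[:2]-O); s=ctrl.get_state(); ty=(P@(np.array(s["ee_pos"][:2])-O))[1]
    hs=cv2.cvtColor(c["pixels"],cv2.COLOR_RGB2HSV)
    # front edge (rod->wood) sampled just ahead of the pusher along rod
    p=[]
    for y in np.arange(ty-.13,ty-.02,.005):
        q=proj(c,np.r_[O+P.T@np.array([-.013,y]),.027])[0]
        u=int(round(q[0]))
        if not 2<u<637: continue
        v0=int(q[1])-14; col=cv2.GaussianBlur(V[v0:v0+26,u:u+1,2].astype(np.float32),(1,3),0)[:,0]
        v=v0+np.argmax(np.diff(col))+.5
        x=P@(ray(c,[u,v],.027)[0][:2]-O); p.append([x[1],x[0],u,v])
    print("rear edge (panel y,x@z27,u,v)",np.round(p,4).tolist()[::4])
E
python3 -c "
from edge import *
meas('w8')"
```

```text
tcp panel [-0.      0.2863] z 0.0299 yaw 0.17852651800373298
rear edge (panel y,x@z27,u,v) [[0.1572, -0.0188, 110.0, 214.5], [0.177, -0.0189, 142.0, 214.5], [0.1968, -0.019, 174.0, 214.5], [0.2165, -0.019, 206.0, 214.5], [0.2369, -0.0191, 239.0, 214.5], [0.2567, -0.0191, 271.0, 214.5]]
```

>>> play_rows(rows=[1, 0, -0.08, 0, 0, 0, 0, 1, 0, -0.1, 0, 0, 0, 0, 1, 0, -0.1, 0, 0, 0, 0, 1, 0, -0.1, 0, 0, 0, 0, 1, 0, -0.1, 0, 0, 0, 0, 1, 0, -0.1, 0, 0, 0, 0])

```text
clock: 21.22
ee_pos: [0.5568, 0.0945, 0.0299]
tool_rot: [-0.0, -0.089, 0.996, -0.0]
wrist_force: [-0.5, 0.3, -0.1]
gripper_width: 0.0004
grasp_force: 0.1
```

>>> play_rows(rows=[1, 0, -0.1, 0, 0, 0, 0, 1, 0, -0.1, 0, 0, 0, 0, 1, 0, -0.1, 0, 0, 0, 0, 1, 0, -0.1, 0, 0, 0, 0, 1, 0, -0.1, 0, 0, 0, 0, 1, 0, -0.1, 0, 0, 0, 0])

```text
clock: 21.72
ee_pos: [0.5621, 0.0651, 0.03]
tool_rot: [-0.0, -0.089, 0.996, 0.0]
wrist_force: [0.1, 0.2, -0.3]
gripper_width: 0.0004
grasp_force: 0.1
```

>>> play_rows(rows=[1, 0, -0.1, 0, 0, 0, 0, 1, 0, -0.1, 0, 0, 0, 0, 1, 0, -0.1, 0, 0, 0, 0, 1, 0, -0.1, 0, 0, 0, 0, 1, 0, -0.1, 0, 0, 0, 0, 1, 0, -0.1, 0, 0, 0, 0])

```text
clock: 22.22
ee_pos: [0.5675, 0.0356, 0.03]
tool_rot: [-0.0, -0.089, 0.996, 0.0]
wrist_force: [-0.6, -0.3, 0.2]
gripper_width: 0.0004
grasp_force: 0.1
```

>>> play_rows(rows=[1, 0, -0.1, 0, 0, 0, 0, 1, 0, -0.1, 0, 0, 0, 0, 1, 0, -0.1, 0, 0, 0, 0, 1, 0, -0.1, 0, 0, 0, 0, 1, 0, -0.1, 0, 0, 0, 0, 1, 0, -0.1, 0, 0, 0, 0])

```text
clock: 22.72
ee_pos: [0.5728, 0.0061, 0.03]
tool_rot: [-0.0, -0.089, 0.996, 0.0]
wrist_force: [-0.4, -0.1, 0.0]
gripper_width: 0.0004
grasp_force: 0.1
```

>>> play_rows(rows=[1, 0, -0.1, 0, 0, 0, 0, 1, 0, -0.1, 0, 0, 0, 0, 1, 0, -0.1, 0, 0, 0, 0, 1, 0, -0.1, 0, 0, 0, 0, 1, 0, -0.05, 0, 0, 0, 0, 1, 0, -0.02, 0, 0, 0, 0, 1, 0, 0, 0, 0, 0, 0, 1, 0, 0, 0, 0, 0, 0])

```text
clock: 23.38
ee_pos: [0.577, -0.0166, 0.03]
tool_rot: [0.0, -0.089, 0.996, -0.0]
wrist_force: [0.2, -0.9, 0.3]
gripper_width: 0.0003
grasp_force: 0.0
```

```bash
python3 -c "
from rod import *
c=rod('w9',(0,1,0,1)); V=c['pixels'].astype(int)
for y in (.11,.12,.13,.09,-.09,-.1,-.11): print(y,proj(c,np.r_[O+P.T@np.array([0,y]),.027])[0].round(0))
"
```

```text
tcp panel [0.0003 0.1446] z 0.03 yaw 0.17912522902945716
0.11 [264. 243.]
0.12 [280. 243.]
0.13 [296. 243.]
0.09 [233. 242.]
-0.09 [-51. 241.]
-0.1 [-67. 241.]
-0.11 [-83. 241.]
```

Forces stayed small. I back off, rise, and measure both rod ends against the keepers.

>>> play_rows(rows=[1, 0, 0.2, 0, 0, 0, 0, 1, 0, 0.2, 0, 0, 0, 0, 1, 0, 0, -0.8, 0, 0, 0, 1, 0, 0, -0.8, 0, 0, 0, 1, 0, 0, -0.8, 0, 0, 0, 1, 0.2, -0.6, -0.6, 0, 0, 0, 1, 0.2, -0.8, 0, 0, 0, 0, 1, 0.2, -0.8, 0, 0, 0, 0, 1, 0.2, -0.8, 0, 0, 0, 0, 1, 0, 0, 0, 0, 0, 0, 1, 0, 0, 0, 0, 0, 0, 1, 0, 0, 0, 0, 0, 0])

```text
clock: 24.43
ee_pos: [0.5608, -0.1489, 0.1783]
tool_rot: [-0.0, -0.09, 0.996, 0.0]
wrist_force: [-0.1, -0.3, -0.2]
gripper_width: 0.0007
grasp_force: 0.0
```

```bash
cat > ends.py <<'E'
from rod import *
def ends(n):
    c=rod(n,(0,1,0,1)); V=c["pixels"].astype(int)
    w=lambda x,y,z:proj(c,np.r_[O+P.T@np.array([x,y]),z])[0]
    for x in (-.006,0.,.005):   # blue+green along the rod top line, find ends
        for lo,hi in ((-.15,-.078),(.078,.15)):
            ys=np.arange(lo,hi,.0005); z=.013+.014+np.sqrt(.013**2-x*x)
            f=np.array([cv2.getRectSubPix(c["pixels"][:,:,2].copy(),(1,1),tuple(map(float,w(x,y,z))))[0,0] for y in ys],float)
            g=np.convolve(np.diff(f),np.ones(5),'valid'); i=np.argmax(abs(g)); print(x,"end y",ys[i+3].round(4),"step",g[i].round(0))
    for lo,hi in ((-.1,-.077),(.08,.1)):   # sides
        y=(lo+hi)/2; xs=np.arange(-.03,.03,.0005)
        f=np.array([cv2.getRectSubPix(c["pixels"][:,:,2].copy(),(1,1),tuple(map(float,w(x,y,.027))))[0,0] for x in xs],float)
        print("profile y",round(y,3),f[::4].astype(int).tolist())
    print("px of ends",w(0,-.11,.027).round(0),w(0,.11,.027).round(0))
E
python3 -c "
from ends import *
ends('w10')"
```

```text
tcp panel [-0.0388  0.0171] z 0.1783 yaw 0.1795592589991708
-0.006 end y -0.0875 step 143.0
-0.006 end y 0.1295 step -87.0
0.0 end y -0.0875 step 123.0
0.0 end y 0.13 step -82.0
0.005 end y -0.0885 step 118.0
0.005 end y 0.137 step 81.0
profile y -0.088 [64, 66, 62, 61, 64, 68, 70, 70, 70, 78, 130, 193, 216, 229, 235, 242, 245, 239, 232, 229, 217, 196, 165, 107, 70, 66, 63, 68, 71, 73]
profile y 0.09 [65, 68, 67, 65, 66, 96, 186, 224, 221, 192, 188, 210, 225, 230, 235, 242, 242, 240, 240, 236, 226, 208, 172, 84, 35, 35, 36, 37, 40, 39]
px of ends [208. 221.] [398. 222.]
```

```bash
python3 -c "
from rod import *
c=pickle.load(open('w10.pkl','rb')); B=c['pixels'][:,:,2].copy()
w=lambda x,y,z:proj(c,np.r_[O+P.T@np.array([x,y]),z])[0]
for x,z in ((-.039,.017),(-.027,.017),(-.01,.053),(0,.053),(.01,.053)):
  for k in (-.065,0,.065):
    ys=np.arange(k-.016,k+.016,.0005)
    f=np.array([cv2.getRectSubPix(B,(1,1),tuple(map(float,w(x,y,z))))[0,0] for y in ys],float)
    g=np.convolve(np.diff(f),np.ones(5),'valid'); i=np.argmax(g);j=np.argmin(g)
    print(x,k,'edges',ys[i+3].round(4),ys[j+3].round(4),g[i],g[j])
"
```

```text
-0.039 -0.065 edges -0.073 -0.057 81.0 -106.0
-0.039 0 edges -0.008 0.008 84.0 -97.0
-0.039 0.065 edges 0.0565 0.073 78.0 -91.0
-0.027 -0.065 edges -0.074 -0.0565 91.0 -99.0
-0.027 0 edges -0.0085 0.008 86.0 -105.0
-0.027 0.065 edges 0.0565 0.0725 83.0 -89.0
-0.01 -0.065 edges -0.055 -0.0575 19.0 -88.0
-0.01 0 edges 0.0145 0.0075 23.0 -65.0
-0.01 0.065 edges 0.078 0.0725 86.0 -60.0
0 -0.065 edges -0.0545 -0.058 27.0 -82.0
0 0 edges -0.007 0.014 13.0 -103.0
0 0.065 edges 0.079 0.072 66.0 -47.0
0.01 -0.065 edges -0.0735 -0.0575 111.0 -102.0
0.01 0 edges -0.0085 0.014 108.0 -114.0
0.01 0.065 edges 0.052 0.0725 64.0 -127.0
```

The panel origin is confirmed to within 0.5 mm. The rod centre is at y = +21 mm, so I go back the same way and push the last 21 mm.

>>> play_rows(rows=[1, -0.2, 0.8, 0, 0, 0, 0, 1, -0.2, 0.8, 0, 0, 0, 0, 1, -0.2, 0.8, 0, 0, 0, 0, 1, -0.2, 0.6, 0, 0, 0, 0, 1, 0, 0, 0, 0, 0, 0, 1, 0, 0, 0.7, 0, 0, 0, 1, 0, 0, 0.7, 0, 0, 0, 1, 0, 0, 0.7, 0, 0, 0, 1, 0, 0, 0.6, 0, 0, 0, 1, 0, 0, 0.3, 0, 0, 0, 1, 0, 0, 0, 0, 0, 0, 1, 0, 0, 0, 0, 0, 0])

```text
clock: 25.48
ee_pos: [0.573, 0.0056, 0.0279]
tool_rot: [-0.001, -0.09, 0.996, 0.0]
wrist_force: [0.5, 0.8, -0.2]
gripper_width: 0.0004
grasp_force: 0.0
```

```bash
python3 -c "
from rod import *
s=ctrl.get_state();print((P@(np.array(s['ee_pos'][:2])-O)).round(4),s['ee_pos'][2])"
```

```text
[0.0003 0.1671] 0.02790694776917778
```

>>> play_rows(rows=[1, 0, -0.2, 0, 0, 0, 0, 1, 0, -0.1, 0, 0, 0, 0, 1, 0, -0.06, 0, 0, 0, 0, 1, 0, -0.08, 0, 0, 0, 0, 1, 0, -0.08, 0, 0, 0, 0, 1, 0, -0.08, 0, 0, 0, 0, 1, 0, -0.08, 0, 0, 0, 0, 1, 0, -0.08, 0, 0, 0, 0, 1, 0, -0.04, 0, 0, 0, 0, 1, 0, -0.02, 0, 0, 0, 0, 1, 0, 0, 0, 0, 0, 0, 1, 0, 0, 0, 0, 0, 0])

```text
clock: 26.48
ee_pos: [0.5808, -0.0359, 0.0286]
tool_rot: [-0.0, -0.089, 0.996, -0.0]
wrist_force: [-0.2, 0.3, 0.1]
gripper_width: 0.0001
grasp_force: 0.0
```

```bash
python3 -c "
from rod import *
s=ctrl.get_state();print((P@(np.array(s['ee_pos'][:2])-O)).round(4),s['ee_pos'][2])"
```

```text
[0.0008 0.1249] 0.02858039063227777
```

Another 1.5 mm, then I back off, rise and measure.

>>> play_rows(rows=[1, 0, -0.03, 0, 0, 0, 0, 1, 0, 0, 0, 0, 0, 0, 1, 0, 0, 0, 0, 0, 0])

```text
clock: 26.73
ee_pos: [0.5811, -0.0373, 0.0286]
tool_rot: [-0.0, -0.09, 0.996, -0.0]
wrist_force: [0.2, -1.0, 0.8]
gripper_width: 0.0006
grasp_force: 0.0
```

>>> play_rows(rows=[1, 0, 0.2, 0, 0, 0, 0, 1, 0, 0.3, 0, 0, 0, 0, 1, 0, 0, -0.8, 0, 0, 0, 1, 0, 0, -0.8, 0, 0, 0, 1, 0, 0, -0.8, 0, 0, 0, 1, 0.2, -0.6, -0.6, 0, 0, 0, 1, 0.2, -0.8, 0, 0, 0, 0, 1, 0.2, -0.8, 0, 0, 0, 0, 1, 0.2, -0.6, 0, 0, 0, 0, 1, 0, 0, 0, 0, 0, 0, 1, 0, 0, 0, 0, 0, 0, 1, 0, 0, 0, 0, 0, 0])

```text
clock: 27.73
ee_pos: [0.5623, -0.1547, 0.177]
tool_rot: [-0.0, -0.09, 0.996, 0.0]
wrist_force: [0.4, 0.2, -0.5]
gripper_width: 0.0004
grasp_force: 0.0
```

```bash
python3 -c "
from ends import *
ends('w11')"
```

```text
tcp panel [-0.0383  0.0112] z 0.177 yaw 0.17985883090528487
-0.006 end y -0.1085 step 143.0
-0.006 end y 0.1095 step -92.0
0.0 end y -0.1085 step 142.0
0.0 end y 0.1095 step -84.0
0.005 end y -0.1085 step 120.0
0.005 end y 0.118 step 76.0
profile y -0.088 [60, 57, 56, 54, 59, 61, 62, 62, 64, 103, 176, 205, 218, 228, 233, 241, 245, 239, 231, 228, 216, 195, 166, 102, 45, 56, 65, 68, 71, 73]
profile y 0.09 [66, 68, 67, 65, 67, 94, 185, 224, 219, 181, 187, 210, 225, 230, 236, 242, 242, 239, 240, 237, 227, 209, 172, 80, 36, 35, 36, 38, 40, 40]
px of ends [213. 221.] [403. 222.]
```

Ends are at −108.5 and +109.5 mm, so the rod is centred within 0.5 mm. The arm is clear, so I hand in.

```bash
python3 -c "
from workcell import ctrl
print(ctrl.close_job())"
```

```text
the job is handed in; nothing more can be done
None
```

The job is handed in at about 28 s: the jar stands upright at the near side, and the rod was rolled and squared onto the tape line, left alone there for about 3 s, then pushed through all three keepers to within about 0.5 mm of centre.

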